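# Clamp the cookie stencil with the wing nut

## Task

Push the swing clamp's upright tab with a fingertip until the arm lies over the stencil frame against its stop pin, then turn the loose wing nut clockwise (seen from above) with repeated fingertip strokes on its wings until it is fully down and stops. Only push: do not pinch the tab or the wings between the fingers, and leave the squeeze bottle, icing tub, cookie and palette knife where they are. Finish with the hand clear.

Things in the scene. Friction and masses are not known exactly. Their poses are not given: they have to be found in the camera images.
- jig: Fixed white plastic stencil jig. Origin: on the table; z up. Board 200 (its x) by 262 mm (its y, -123 to +139), 15 mm thick. A 120 mm square steel stencil frame, top 27 mm above the table, is centred at its (0, -45 mm) with a cookie underneath. A vertical stud stands at its (0, +85 mm), top 76 mm above the table.
- fence_mid (a point): Middle of the top edge of a straight fixed fence beside the nut, 70 mm above the table. The fence is 76 mm long along jig x (from -38 to +38), 8 mm thick; its near face is 38.5 mm from the stud axis towards jig +y, which leaves only 24 mm between hub and fence, too little for most fingertips. The other sides of the nut are open.
- stud_axis (a point): Point on the stud's vertical axis at the height of the clamp arm's top, 36 mm above the table. Fixed to the jig; axes as the jig's. The clamp arm and the wing nut both turn about this axis.
- clamp_arm (a joint): Angle (rad) of the aluminium swing clamp arm (20 mm wide, 97 mm long from the axis, top 36 mm above the table) about the stud. 0: against its stop pin, lying over the stencil frame, pointing from the stud to jig -y. Positive: swung away clockwise seen from above (1.57: pointing to jig -x); starts 0.9 to 1.45; push it anticlockwise to close. Under 2 N at the tab; stays where left.
- tab_center (a point): Centre of the upright tab on the clamp arm, 85 mm from the stud axis: a plate 10 mm thick along the swing, 24 mm wide radially, from 36 to 65 mm above the table (this point is at 50.5 mm). Its y axis points from the tab to the stud; at joint 0 its axes are the jig's. Closing pushes its -x face; touching its -x and +x faces at once counts as pinching.
- wing_nut (a joint): Rotation (rad) of the wing nut, growing as it turns clockwise seen from above. 0: fully down on the clamp arm, at a hard stop. Starts between -8.8 and -6.2 (1 to 1.4 turns to go). It sinks 4 mm a turn. Light friction (about 1 N at a wing); stays where it is left and turns freely either way.
- nut_center (a point): Wing nut, grey plastic: hub 28 mm in diameter, 24 mm tall, and two opposite upright wings along its x axis, reaching 36 mm from the axis, 10 mm thick, 24 mm tall. This point: on the axis, half-way up the wings, 52 mm above the table when fully down (wings from 40 to 64 mm), up to 6 mm more at the start. Its x axis lies along the wings. Touching both sides of a wing at once is pinching.
- squeeze_bottle: Clear squeeze bottle, 54 mm in diameter, 160 mm tall, standing beyond the jig. Origin: centre of its underside. Leave alone.
- icing_tub: White icing tub with lid, 96 mm in diameter, 65 mm tall, beside the jig. Origin: centre of its underside. Leave alone.
- cookie: Loose round cookie lying on the table, 72 mm in diameter, 9 mm thick. Origin: centre of its underside. Leave alone.
- palette_knife: Palette knife, 238 mm long, white handle 14 mm thick and steel blade, lying flat beyond the jig, its length along its own x. Origin: its middle, on the table. Leave alone.

How it is judged:
By the outcome, as a careful person would: the job done as asked, in the order asked, and still so for the second after the job is handed in, with the robot touching nothing.
It also fails if it takes over 64 s, if anything falls off the work surface, if the arm or the gripper's body presses on something with over 40 N, if the wrist force passes 120 N, or if a joint passes its speed limit or range.

## Robot

A 6-joint arm with a two-finger parallel gripper is mounted at the origin on the work surface. World frame = base frame: x ahead of the robot, y to its left, z up, the work surface at z = 0. Lengths are in m, angles in rad, forces in N, time in s.
With the tool pointing down it reaches from about 0.225 to 0.875 m from the base axis. Payload 3.4 kg.
Tool frame: the origin (TCP) lies between the finger pads; the fingertips stand 19 mm ahead of it and the grasp point (between the pads) is the TCP; z points along the fingers, x is the direction in which the jaws open and shut, and the axes are right-handed (so a half turn about z gives the same grasp; the last joint's range is limited). The gripper opens to 85 mm and grips with 20 to 120 N. Pads are 22 mm wide; open, the fingers measure 114 mm over their backs; the gripper's body (76 mm by 85 mm) begins 54 mm behind the grasp point. The pads swing forward as they close: fully open they stand 13 mm farther back than shut.
Start: joints at [1.054, 0.276, 1.505, -0, 1.361, -0.121], TCP at [0.222, 0.531, 0.25] pointing down, gripper open.
Joint ranges: [-2.89, 2.89], [-0.75, 2.08], [0.22, 2.7], [-1.18, 4.32], [0.11, 2.71], [-2.7, 2.7]. Speed limits (rad/s): [2.57, 2.57, 3.14, 3.14, 3.14, 3.14].

## Interface

Orientations are given as a unit quaternion [x, y, z, w].
In Python, from workcell import * gives the robot as it stands.
- The arm moves only by the shell command python3 -m jog 'ROWS' [FORCE]. ROWS is JSON, a list that holds one entry, the list of rows, each a list of 7 numbers: the shift along the tool's x, y, z in mm, then the turn, a rotation vector about the tool's x, y, z in degrees, then the opening, from 0 (shut) to 1 (fully open). A call has 1 to 8 rows; each row is the pose to reach, as a shift and turn from the pose commanded when the call began, along the tool's axes at that moment; what a row does not reach only later rows make up. A row lasts 1/10 s, in which the tool goes at most 50 mm and 8.59 degrees, less where a joint would pass 70% of its speed; a pose out of reach is approached as far as the arm can. A call with a gripper value outside its range is refused whole. The fingers move at their own pace and stop on an object; FORCE is the grip in N (left out, the last holds). Time passes only in rows, so rows that repeat a pose let the fingers close. It gives the time, the measured TCP pose, the force and the opening at its end, in the units of the state.
- state(): the state, without advancing time (a new reading comes with each control period).
- get_image(name): name is "scene" or "side" or "wrist"; returns a dict with "pixels" (420x560x3 uint8, red, green, blue), "intrinsics" (3x3 intrinsics, pixels), "extrinsics" (4x4, takes a point from camera to world coordinates). Camera axes: x right, y down, z forward; pixel columns grow to the right and rows downward; lengths in m; the calibration is good to about 2 mm. The wrist camera is an equidistant fisheye: a pixel r from the principal point sees the ray r / f radians off the axis. A picture is of the moment at which its call begins. There is no depth.
- job_done(): hands the job in, once; it reports no verdict.
Trained networks look in a picture, given as the dict that the camera call returned (one of the last four; its "shot" number tells which), for a name from the list of things; names that differ only in an ending like _2 or _b are one class to them, and where a whole thing is asked for, a point or a joint stands for the part that bears it (a point fixed in the world has none). Each returns a list of dicts, best first, with "confidence" (0 to 1); they miss things now and then, are a little off and sometimes report something else, mostly with a low value. They report only what shows in the picture. A call takes as long as a camera call.
- masks_of(picture, target): "region" (420x560 bool, what is visible of it) and "box" ([left, top, right, bottom] in pixels, round what is visible of it).
The state is a dict: "clock": time; "joints": joint angles; "dq": joint speeds; "tau": joint torques, N m; "ee_pos": TCP position; "ee_rot": TCP orientation; "ft_force": force on the tool from outside, world axes, zero at the start; "moment": the same for the moment, N m; "width": finger opening in m.
Only numpy, scipy, OpenCV 4.12 (cv2) and the standard library are available. Lean on these libraries where they do the work, as an engineer would, in place of code of your own. Each camera call takes 0.05 s, during which the arm holds its last target.

## Working session

There is one attempt and no reset: what is moved stays moved. The work goes in short steps, Python scripts to look and compute and a shell command to move; the robot and the scene stay as the last step left them, time stands still between calls to the robot, and variables do not carry over. Pictures are saved under pics/ and viewed, and the job is handed in when it is done.

```bash
ls; mkdir -p pics; python3 - <<'E'
from workcell import *
import cv2
s=state();print({k:s[k] for k in('clock','joints','ee_pos','ee_rot','width','ft_force')})
for n in("scene","side","wrist"):
    p=get_image(n);cv2.imwrite(f"pics/{n}0.png",p["pixels"][:,:,::-1])
    print(n,p["intrinsics"],p["extrinsics"])
    for t in("jig","tab_center","wing_nut","clamp_arm","nut_center","squeeze_bottle","icing_tub","cookie","palette_knife"):
        try:
            print(t,[(round(m["confidence"],2),m["box"]) for m in masks_of(p,t)[:2]])
        except Exception as e: print(t,e)
E
```

```text
pics
{'clock': 0.0, 'joints': array([ 1.05398764e+00,  2.76595512e-01,  1.50614990e+00, -2.76573330e-05,
        1.36068332e+00, -1.21006400e-01]), 'ee_pos': array([0.22145978, 0.53010236, 0.2494327 ]), 'ee_rot': array([ 8.32328679e-01,  5.54281631e-01, -8.13867105e-04,  4.24969476e-04]), 'width': 0.08552647547201847, 'ft_force': array([0.23914954, 0.34333384, 0.59307655])}
scene [[420.71166951   0.         285.10631278]
 [  0.         420.71166951 210.94962717]
 [  0.           0.           1.        ]] [[-0.14345816  0.50933685 -0.84852562  1.16080304]
 [ 0.98943952  0.09176415 -0.11219969  0.04377625]
 [ 0.0207168  -0.85566074 -0.51712233  0.44786424]
 [ 0.          0.          0.          1.        ]]
jig [(0.66, [210.1, 201.2, 376.8, 305.5])]
tab_center [(0.64, [337.6, 205.5, 353.8, 252.2])]
wing_nut [(0.81, [327.1, 225.5, 369.0, 249.6])]
clamp_arm [(0.67, [335.7, 205.2, 352.1, 253.0])]
nut_center [(0.7, [325.0, 224.1, 366.9, 246.4])]
squeeze_bottle [(0.62, [165.9, 220.6, 212.7, 335.1])]
icing_tub [(0.73, [130.0, 209.9, 180.2, 265.1])]
cookie [(0.85, [186.6, 199.3, 218.7, 226.3]
[... 909 characters left out ...]
 [(0.75, [104.2, 214.5, 218.6, 275.7]), (0.7, [330.2, 167.5, 383.5, 214.5])]
wrist [[325.1922621    0.         280.01718153]
 [  0.         325.1922621  214.79095407]
 [  0.           0.           1.        ]] [[ 3.86236284e-01  8.83990041e-01  2.63406796e-01  1.56686334e-01]
 [ 9.22399873e-01 -3.70179456e-01 -1.10207278e-01  5.58926001e-01]
 [ 8.56478347e-05  2.85532444e-01 -9.58369039e-01  3.75173664e-01]
 [ 0.00000000e+00  0.00000000e+00  0.00000000e+00  1.00000000e+00]]
jig [(0.81, [90.6, 403.8, 134.9, 418.5])]
tab_center [(0.51, [96.4, 411.1, 112.8, 420.0])]
wing_nut []
clamp_arm [(0.4, [95.2, 413.8, 109.9, 416.8])]
nut_center []
squeeze_bottle []
icing_tub []
cookie []
palette_knife []
```

View pics/scene0.png

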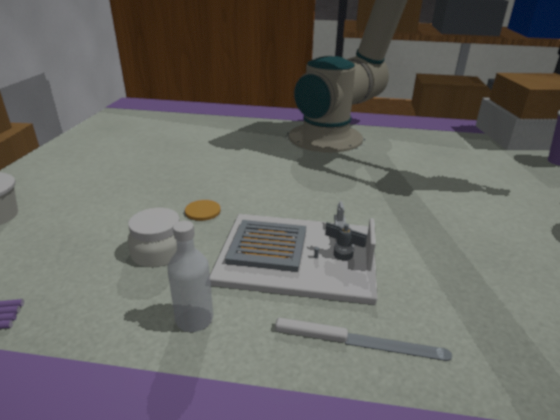

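View pics/side0.png

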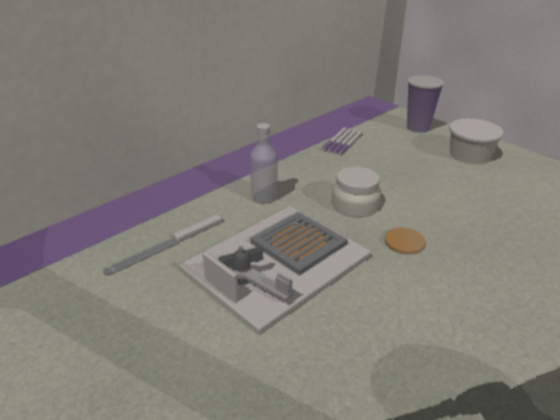

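```bash
python3 - <<'E'
import cv2
a=cv2.imread('pics/scene0.png')[180:330,190:400];cv2.imwrite('pics/sc_crop.png',cv2.resize(a,None,fx=3.8,fy=3.8,interpolation=2))
a=cv2.imread('pics/side0.png')[190:350,170:390];cv2.imwrite('pics/si_crop.png',cv2.resize(a,None,fx=3.6,fy=3.6,interpolation=2))
E
```

```text
(no output)
```

View pics/sc_crop.png

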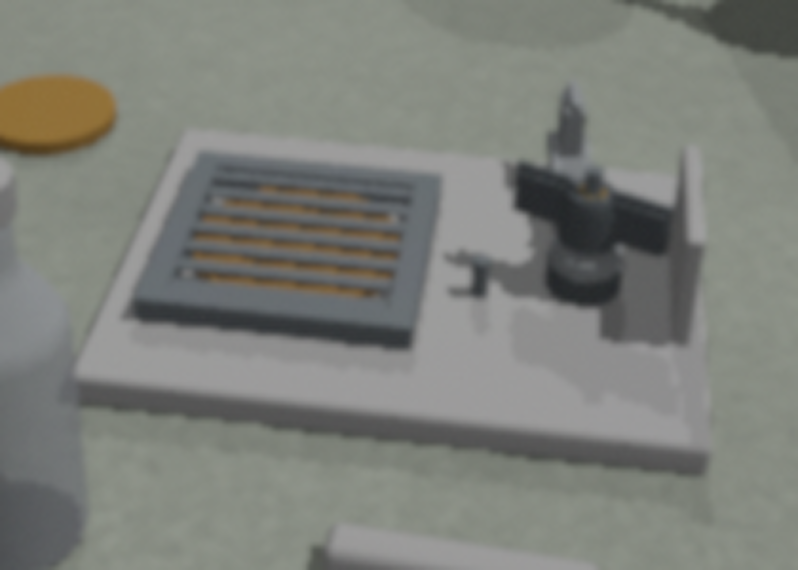

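View pics/si_crop.png

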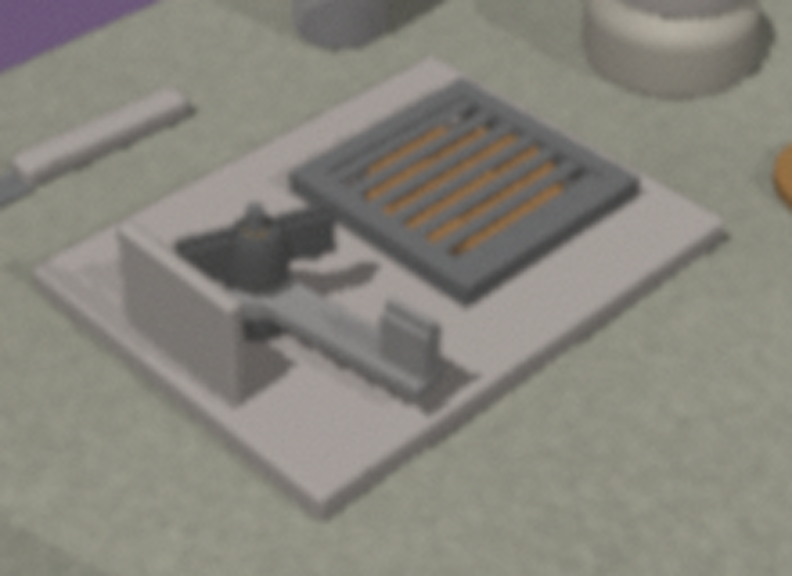

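```bash
cat > h.py <<'E'
import numpy as np
from scipy.optimize import least_squares
K={'scene':(420.71166951,285.10631278,210.94962717),'side':(514.40452846,276.42474524,206.18635159)}
E={'scene':np.array([[-0.14345816,0.50933685,-0.84852562,1.16080304],[0.98943952,0.09176415,-0.11219969,0.04377625],[0.0207168,-0.85566074,-0.51712233,0.44786424],[0,0,0,1]]),
'side':np.array([[-0.69226544,-0.39650146,0.60295534,0.08511108],[-0.72163803,0.37726993,-0.58043601,0.46082853],[0.00266681,-0.83693129,-0.54730147,0.56279038],[0,0,0,1]])}
def proj(c,P):
    f,cx,cy=K[c];q=np.linalg.inv(E[c])@np.r_[P,1];return np.array([f*q[0]/q[2]+cx,f*q[1]/q[2]+cy])
def unproj(c,uv,z):
    f,cx,cy=K[c];d=E[c][:3,:3]@[(uv[0]-cx)/f,(uv[1]-cy)/f,1];o=E[c][:3,3];return o+d*(z-o[2])/d[2]
def sc(u,v):return(190+u/3.8,180+v/3.8)
def si(u,v):return(170+u/3.6,190+v/3.6)
def j2w(p,q):
    c,s=np.cos(p[2]),np.sin(p[2]);return np.array([p[0]+c*q[0]-s*q[1],p[1]+s*q[0]+c*q[1],q[2]])
def w2j(p,P):
    c,s=np.cos(p[2]),np.sin(p[2]);x,y=P[0]-p[0],P[1]-p[1];return np.array([c*x+s*y,-s*x+c*y,P[2]])
E
python3 - <<'E'
from h import *
obs=[('scene',sc(188,130),(-.1,-.123,.015)),('scene',sc(78,383),(.1,-.123,.015)),('scene',sc(708,453),(.1,.139,.015)),
('side',si(435,58),(.1,-.123,.015)),('side',si(722,232),(-.1,-.123,.015)),('side',si(322,510),(-.1,.139,.015)),('side',si(36,270),(.1,.139,.015)),
('scene',sc(593,172),(0,.085,.076)),('side',si(253,207),(0,.085,.076)),
('scene',sc(200,153),(-.06,-.105,.027)),('scene',sc(441,174),(-.06,.015,.027)),
('side',si(463,80),(.06,-.105,.027)),('side',si(638,185),(-.06,-.105,.027)),('side',si(467,290),(-.06,.015,.027)),('side',si(292,172),(.06,.015,.027))]
f=lambda p:np.concatenate([proj(c,j2w(p,q))-u for c,u,q in obs])
r=least_squares(f,[.55,.1,0],loss='soft_l1')
p=r.x;print(p);print(np.round(f(p).reshape(-1,2),1))
S=j2w(p,(0,.085,.036));print('stud',S)
for c,u in(('side',si(410,312)),('scene',sc(571,92))):
    q=w2j(p,unproj(c,u,.065))-[0,.085,0];print('tab',q,np.hypot(*q[:2]),np.degrees(np.arctan2(-q[0],-q[1])))
for c,u in(('scene',sc(517,165)),('scene',sc(668,205)),('side',si(180,243)),('side',si(335,208))):
    q=w2j(p,unproj(c,u,.069))-[0,.085,0];print('wing',q,np.hypot(*q[:2]),np.degrees(np.arctan2(q[1],q[0])))
E
```

```text
[ 0.57310887 -0.01759947 -0.00779327]
[[-1.  -1.8]
 [-3.3 -3.1]
 [ 0.5 -1.5]
 [-0.7 -0.7]
 [ 1.6 -2.5]
 [-1.6 -1.3]
 [-2.4 -0.6]
 [ 0.2 -1.2]
 [-0.1  1.2]
 [-0.2 -1.5]
 [ 0.2 -0.6]
 [-0.2 -0.1]
 [ 0.7 -1. ]
 [-0.5  0.9]
 [-1.2  0.7]]
stud [0.57377129 0.06739795 0.036     ]
tab [-0.08353485 -0.01272464  0.065     ] 0.08449844518077831 81.3388699091206
tab [-0.08232938 -0.01199125  0.065     ] 0.08319806289888107 81.71315869874094
wing [-0.0067226  -0.03291479  0.069     ] 0.03359430009932686 -101.54346157334146
wing [0.0128603  0.03234871 0.069     ] 0.03481129989338102 68.31959261248484
wing [0.01135114 0.03073933 0.069     ] 0.03276819535439294 69.73228017772914
wing [-0.01560761 -0.03315276  0.069     ] 0.03664290812898094 -115.21004921850981
```

```bash
cat >> h.py <<'E'
P=np.array([ 0.57310887,-0.01759947,-0.00779327])
def jr(x,y,z):return j2w(P,(x,y+.085,z))   # rel. stud, jig axes
def need(world,yaw_to=None):
    from workcell import state
    from scipy.spatial.transform import Rotation as R
    s=state();r=R.from_quat(s['ee_rot']);d=r.inv().apply(np.asarray(world)-s['ee_pos'])*1000
    t=None
    if yaw_to is not None:
        g=R.from_euler('z',yaw_to)*R.from_matrix(np.diag([1,-1,-1.]));t=np.degrees((r.inv()*g).as_rotvec())
    return np.round(d,1),None if t is None else np.round(t,1)
E
python3 - <<'E'
from h import *
print(need(jr(-.086,.018,.15),P[2]))
for z in(.036,.045,.05):print(w2j(P,unproj('scene',sc(480,258),z))-[0,.085,0])
E
```

```text
(array([-307.5,  417. ,  100.3]), array([-0. , -0. , 67.8]))
[ 0.01954089 -0.04490475  0.036     ]
[ 0.03194525 -0.04433969  0.045     ]
[ 0.03883656 -0.04402577  0.05      ]
```

```bash
python3 -m jog '[[[-307,416,100,0,0,67.8,0],[-307,416,100,0,0,67.8,0],[-307,416,100,0,0,67.8,0],[-307,416,100,0,0,67.8,0],[-307,416,100,0,0,67.8,0],[-307,416,100,0,0,67.8,0],[-307,416,100,0,0,67.8,0],[-307,416,100,0,0,67.8,0]]]'; python3 - <<'E'
from h import *
print(need(jr(-.086,.018,.15),P[2]))
E
```

```text
clock: 2.3
ee_pos: [0.4242, 0.1919, 0.1743]
ee_rot: [1.0, -0.007, 0.001, -0.0]
ft_force: [0.7, 0.8, 0.0]
width: -0.0
(array([ 65.1, 104.9,  24.4]), array([-0. , -0.1, -0.4]))
```

```bash
python3 -m jog '[[[65,105,24,0,0,0,0],[65,105,24,0,0,0,0],[65,105,24,0,0,0,0],[65,105,24,0,0,0,0],[65,105,60,0,0,0,0]]]'; python3 - <<'E'
from h import *
from workcell import *
import cv2
print(need(jr(-.086,.018,.066),P[2]))
for n in("scene","wrist"):
    p=get_image(n);cv2.imwrite(f"pics/{n}1.png",p["pixels"][:,:,::-1] if n=="wrist" else cv2.resize(p["pixels"][180:330,190:400,::-1],None,fx=3.8,fy=3.8))
E
```

```text
clock: 2.8
ee_pos: [0.4917, 0.0878, 0.1176]
ee_rot: [1.0, -0.005, 0.005, -0.001]
ft_force: [0.9, 0.8, -0.5]
width: -0.0
(array([-4.3,  1.8, 51.5]), array([-0.1, -0.6, -0.2]))
```

View pics/scene1.png

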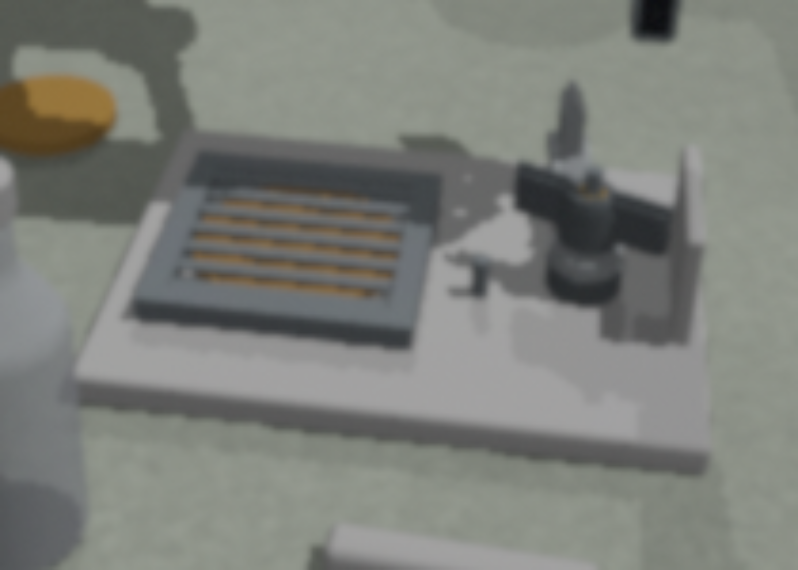

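View pics/wrist1.png

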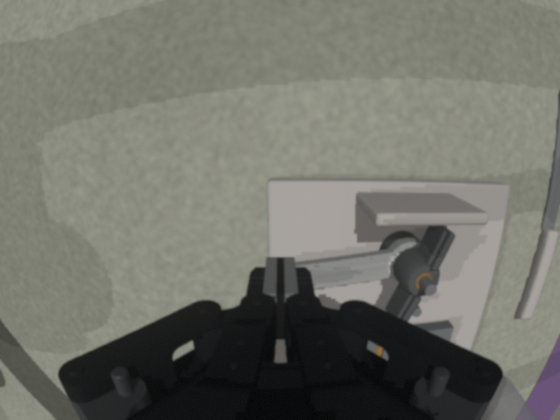

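```bash
python3 -m jog '[[[-4,2,40,0,0,0,0],[-4,2,51,0,0,0,0],[-4,2,51,0,0,0,0]]]'; python3 - <<'E'
from h import *
from workcell import *
import cv2
print(need(jr(-.086,.018,.066),P[2]))
s=state()['ee_pos']
from scipy.spatial.transform import Rotation as R
r=R.from_quat(state()['ee_rot'])
for a in list(range(80,-1,-8)):
    t=np.radians(a);S,C=np.sin(t),np.cos(t);d=.005+.0145*C+.011*S
    q=jr(-.085*S-d*C,-.085*C+d*S,.066);print(a,np.round(r.inv().apply(q-s)*1000,0))
p=get_image("wrist");cv2.imwrite("pics/wrist2.png",p["pixels"][:,:,::-1])
E
```

```text
clock: 3.2
ee_pos: [0.4819, 0.0867, 0.0627]
ee_rot: [1.0, -0.004, -0.002, -0.0]
ft_force: [0.3, 0.2, -0.4]
width: 0.0004
(array([ 6. ,  0.6, -3.3]), array([-0. ,  0.2,  0. ]))
80 [ 5. 15. -3.]
72 [ 5. 26. -3.]
64 [ 6. 37. -3.]
56 [ 9. 48. -3.]
48 [13. 59. -3.]
40 [20. 69. -3.]
32 [27. 78. -3.]
24 [37. 87. -3.]
16 [47. 94. -3.]
8 [ 59. 100.  -4.]
0 [ 72. 104.  -4.]
```

View pics/wrist2.png

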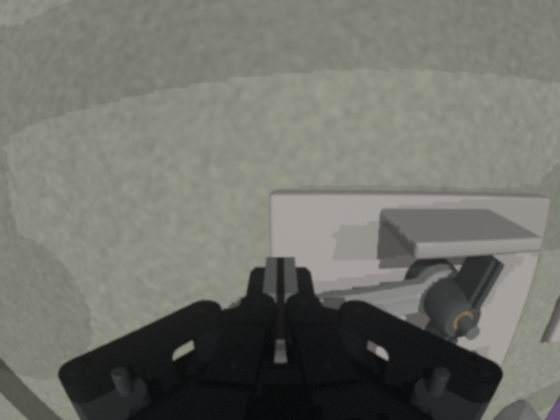

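```bash
python3 -m jog '[[[0,0,0,0,0,0,0],[0,0,0,0,0,0,0]]]'; python3 - <<'E'
from h import *
print(need(jr(-.086,.018,.066),P[2]))
E
```

```text
clock: 3.45
ee_pos: [0.4847, 0.0864, 0.0648]
ee_rot: [1.0, -0.004, 0.002, -0.0]
ft_force: [-0.2, 0.1, 0.3]
width: -0.0002
(array([ 3.2,  0.3, -1.2]), array([-0. , -0.2, -0. ]))
```

```bash
python3 -m jog '[[[1,9,-1,0,0,0,0],[1,15,-1,0,0,0,0],[2,20,-1,0,0,0,0],[2,25,-1,0,0,0,0],[3,30,-1,0,0,0,0],[3,36,-1,0,0,0,0],[5,42,-1,0,0,0,0],[6,48,-1,0,0,0,0]]]'; python3 - <<'E'
from h import *
from workcell import *
import cv2
print((w2j(P,state()['ee_pos'])-[0,.085,0])*1000)
p=get_image("side");cv2.imwrite("pics/side3.png",cv2.resize(p["pixels"][190:350,170:390,::-1],None,fx=3.6,fy=3.6))
E
```

```text
clock: 4.25
ee_pos: [0.4893, 0.0375, 0.0643]
ee_rot: [1.0, -0.004, 0.0, -0.0]
ft_force: [-0.2, 1.7, 0.7]
width: -0.0002
[-84.27898289 -30.54348509  64.28115174]
```

View pics/side3.png

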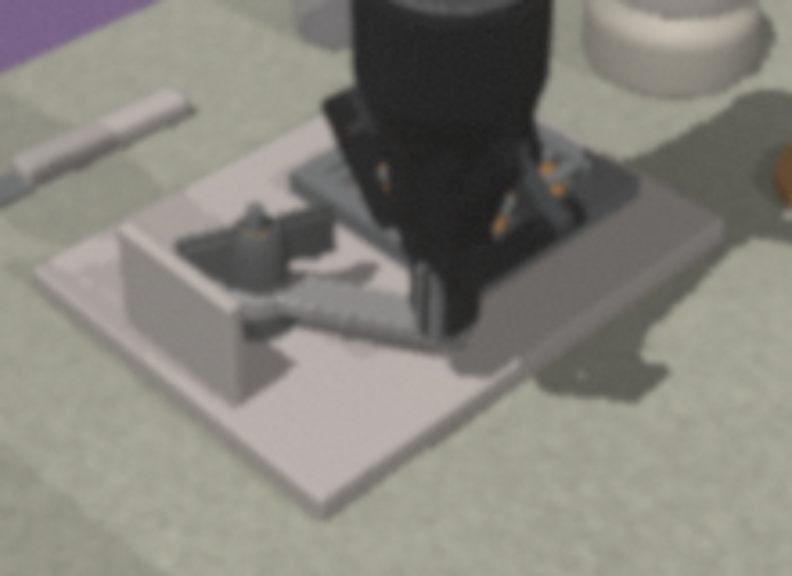

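```bash
python3 -m jog '[[[1,6,0,0,0,0,0],[3,11,0,0,0,0,0],[6,16,0,0,0,0,0],[10,21,0,0,0,0,0],[13,26,0,0,0,0,0],[17,30,0,0,0,0,0],[22,35,0,0,0,0,0],[27,39,0,0,0,0,0]]]'; python3 -m jog '[[[5,4,0,0,0,0,0],[10,7,0,0,0,0,0],[16,10,0,0,0,0,0],[22,13,0,0,0,0,0],[28,15,0,0,0,0,0]]]'; python3 - <<'E'
from h import *
from workcell import *
import cv2
print((w2j(P,state()['ee_pos'])-[0,.085,0])*1000)
p=get_image("scene");cv2.imwrite("pics/scene4.png",cv2.resize(p["pixels"][180:330,190:400,::-1],None,fx=3.8,fy=3.8))
E
```

```text
clock: 5.1
ee_pos: [0.5161, -0.0016, 0.0643]
ee_rot: [1.0, -0.004, -0.0, -0.0]
ft_force: [-0.9, 0.8, 0.9]
width: 0.0001
clock: 5.6
ee_pos: [0.5441, -0.0167, 0.0643]
ee_rot: [1.0, -0.004, 0.0, -0.0]
ft_force: [-1.1, 0.8, -0.6]
width: -0.0001
[-28.97217341 -84.30487794  64.32739873]
```

View pics/scene4.png

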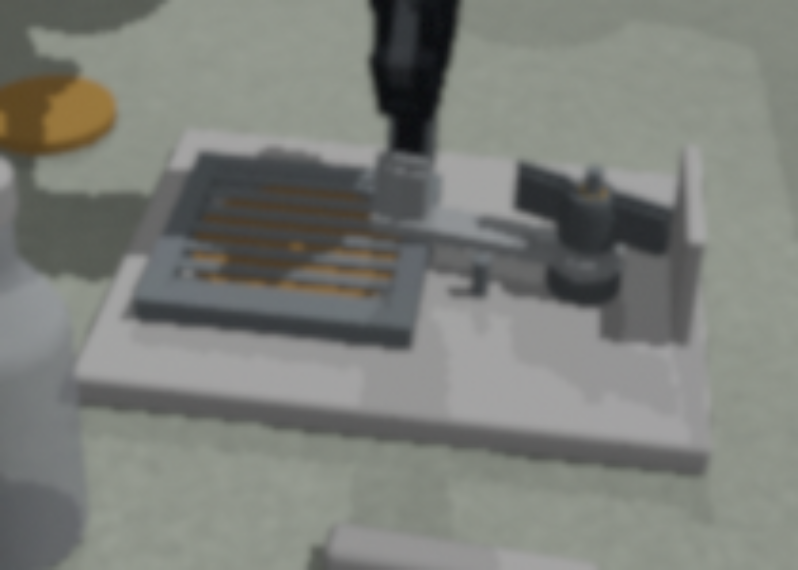

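```bash
python3 -m jog '[[[3,1,0,0,0,0,0],[6,1,0,0,0,0,0],[8,1,0,0,0,0,0]]]'; python3 -m jog '[[[2,0,0,0,0,0,0],[2,0,0,0,0,0,0]]]'; python3 - <<'E'
from h import *
from workcell import *
print((w2j(P,state()['ee_pos'])-[0,.085,0])*1000)
E
```

```text
clock: 5.95
ee_pos: [0.5517, -0.0176, 0.0643]
ee_rot: [1.0, -0.004, -0.0, 0.0]
ft_force: [-0.5, -0.7, 0.4]
width: -0.0002
clock: 6.15
ee_pos: [0.5539, -0.0175, 0.0643]
ee_rot: [1.0, -0.004, 0.0, -0.0]
ft_force: [-0.1, -0.3, 0.0]
width: -0.0003
[-19.18859653 -85.02129842  64.34360471]
```

Expected contact with the stop is about here; step on in 2 mm steps until the force rises.

```bash
for i in 1; do python3 -m jog '[[[2,0,0,0,0,0,0],[2,0,0,0,0,0,0]]]'; done;  python3 -m jog '[[[1,0,0,0,0,0,0],[2,0,0,0,0,0,0]]]'
```

```text
clock: 6.35
ee_pos: [0.5559, -0.0175, 0.0644]
ee_rot: [1.0, -0.004, 0.0, -0.0]
ft_force: [0.1, -0.6, -0.4]
width: -0.0003
clock: 6.55
ee_pos: [0.557, -0.0175, 0.0643]
ee_rot: [1.0, -0.004, -0.001, -0.0]
ft_force: [-2.9, -1.4, 1.6]
width: 0.0001
```

```bash
python3 -m jog '[[[1,0,0,0,0,0,0],[1,0,0,0,0,0,0]]]';python3 -m jog '[[[2,0,0,0,0,0,0],[2,0,0,0,0,0,0]]]'; python3 - <<'E'
from workcell import *
import cv2
p=get_image("side");cv2.imwrite("pics/side5.png",cv2.resize(p["pixels"][190:350,170:390,::-1],None,fx=3.6,fy=3.6))
p=get_image("scene");cv2.imwrite("pics/scene5.png",cv2.resize(p["pixels"][180:330,190:400,::-1],None,fx=3.8,fy=3.8))
E
```

```text
clock: 6.75
ee_pos: [0.5571, -0.0175, 0.0643]
ee_rot: [1.0, -0.004, -0.002, -0.0]
ft_force: [-5.2, -1.0, 3.2]
width: 0.0
clock: 6.95
ee_pos: [0.5573, -0.0175, 0.0641]
ee_rot: [1.0, -0.004, -0.004, -0.0]
ft_force: [-8.2, -1.1, 6.5]
width: 0.0001
```

View pics/scene5.png

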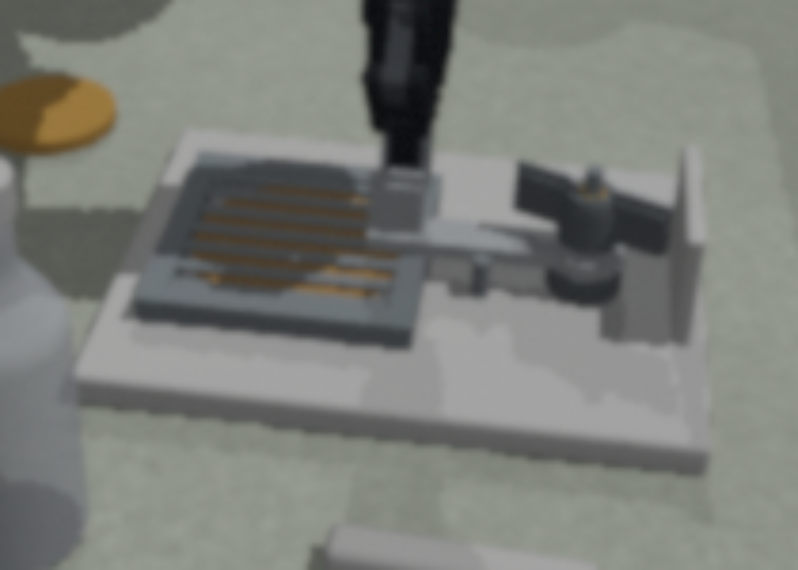

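View pics/side5.png

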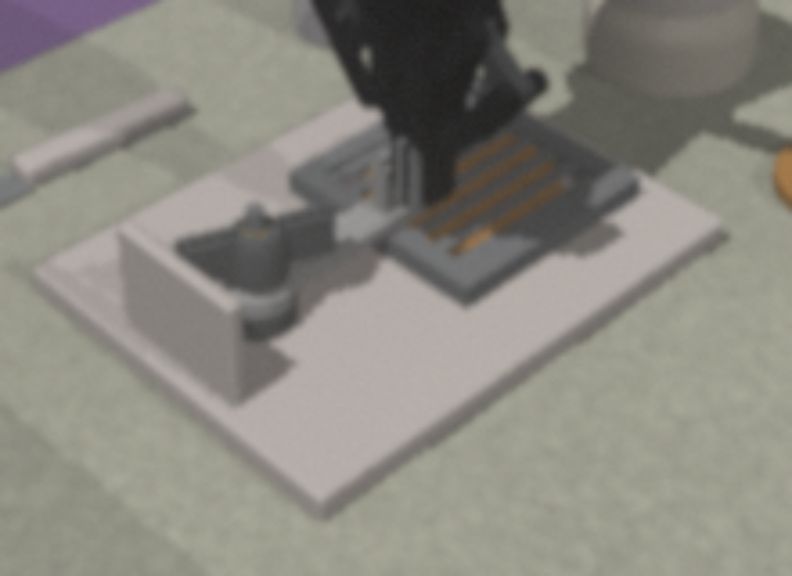

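```bash
python3 -m jog '[[[-12,0,0,0,0,0,0],[-22,0,0,0,0,0,0],[-22,0,-50,0,0,0,0],[-22,0,-60,0,0,0,0],[-22,0,-60,0,0,0,0]]]'; python3 - <<'E'
from h import *
from workcell import *
import cv2
print(need(jr(.0195,-.0279,.120),P[2]))
for n,a in(("scene",(180,330,190,400,3.8)),("side",(190,350,170,390,3.6))):
    p=get_image(n);cv2.imwrite(f"pics/{n}6.png",cv2.resize(p["pixels"][a[0]:a[1],a[2]:a[3],::-1],None,fx=a[4],fy=a[4]))
E
```

```text
clock: 7.55
ee_pos: [0.5406, -0.0176, 0.1267]
ee_rot: [1.0, -0.004, 0.003, 0.0]
ft_force: [0.5, 0.1, 0.7]
width: -0.0
(array([ 52. , -57.4,   7. ]), array([ 0. , -0.4, -0. ]))
```

View pics/scene6.png

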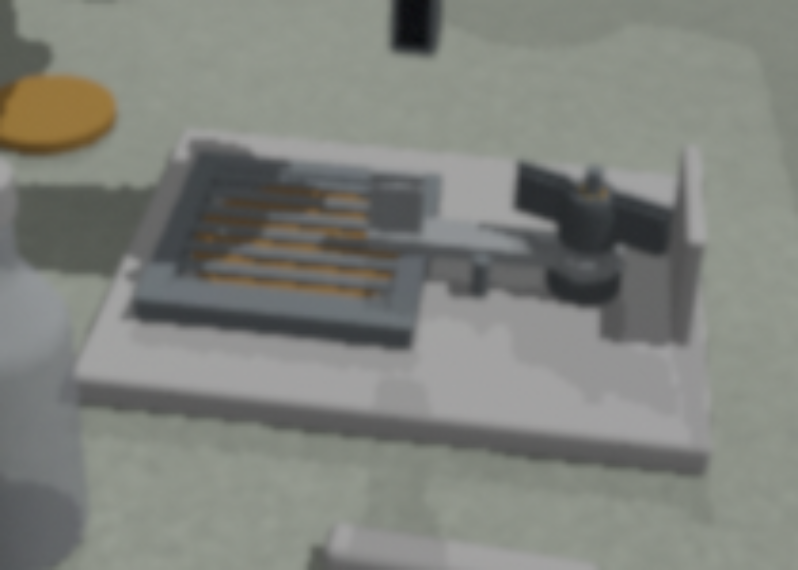

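View pics/side6.png

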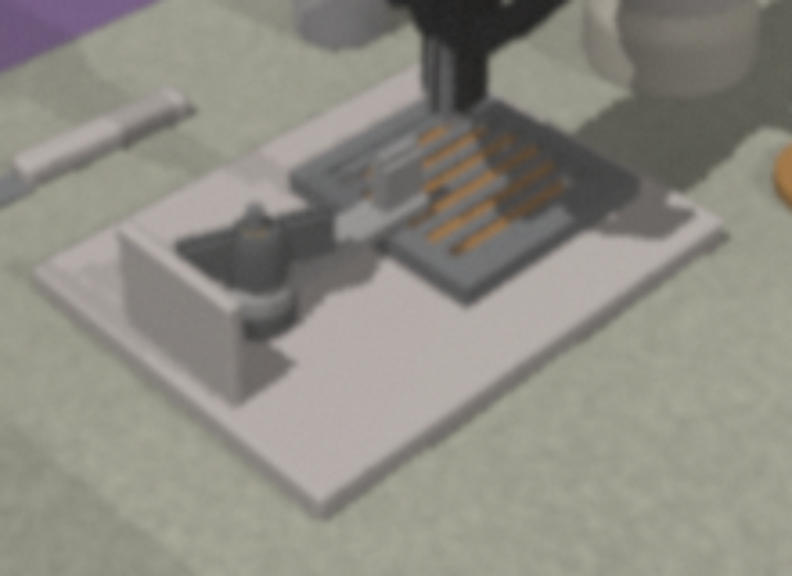

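```bash
python3 -m jog '[[[30,-30,4,0,0,0,0],[52,-57,4,0,0,0,0],[52,-57,4,0,0,0,0],[52,-57,4,0,0,0,0]]]'; python3 - <<'E'
from h import *
from workcell import *
print(need(jr(.0195,-.0279,.066),P[2]))
E
```

```text
clock: 8.05
ee_pos: [0.5901, 0.0396, 0.1184]
ee_rot: [1.0, -0.003, -0.002, 0.0]
ft_force: [0.6, 0.1, 0.1]
width: -0.0005
(array([ 3.2,  0.3, 52.4]), array([0. , 0.2, 0.1]))
```

```bash
python3 -m jog '[[[2,0,30,0,0,0,0],[2,0,53,0,0,0,0],[2,0,53,0,0,0,0],[2,0,53,0,0,0,0]]]'; python3 - <<'E'
from h import *
from workcell import *
s=state()['ee_pos'];print((w2j(P,s)-[0,.085,0])*1000)
from scipy.spatial.transform import Rotation as R
r=R.from_quat(state()['ee_rot'])
for a in range(-62,-213,-10):
    t=np.radians(a);q=jr(.034*np.cos(t),.034*np.sin(t),.066);print(a,np.round(r.inv().apply(q-s)*1000,0))
E
```

```text
clock: 8.45
ee_pos: [0.592, 0.0385, 0.0669]
ee_rot: [1.0, -0.005, -0.001, 0.0]
ft_force: [-1.1, -0.0, 0.0]
width: -0.0003
[ 18.46709299 -28.7584035   66.85146787]
-62 [-3.  1.  1.]
-72 [-8.  4.  1.]
-82 [-14.   5.   1.]
-92 [-20.   5.   1.]
-102 [-26.   5.   1.]
-112 [-31.   3.   1.]
-122 [-36.   0.   1.]
-132 [-41.  -3.   1.]
-142 [-45.  -8.   1.]
-152 [-49. -13.   1.]
-162 [-51. -18.   1.]
-172 [-52. -24.   1.]
-182 [-52. -30.   1.]
-192 [-52. -36.   1.]
-202 [-50. -41.   1.]
-212 [-47. -47.   1.]
```

```bash
python3 -m jog '[[[-3,1,0,0,0,0,0],[-8,4,0,0,0,0,0],[-14,5,0,0,0,0,0],[-20,5,0,0,0,0,0],[-26,5,0,0,0,0,0],[-31,3,0,0,0,0,0],[-36,0,0,0,0,0,0],[-41,-3,0,0,0,0,0]]]'; python3 - <<'E'
from h import *
from workcell import *
import cv2
print((w2j(P,state()['ee_pos'])-[0,.085,0])*1000)
for n,a in(("scene",(180,330,190,400,3.8)),("side",(190,350,170,390,3.6))):
    p=get_image(n);cv2.imwrite(f"pics/{n}7.png",cv2.resize(p["pixels"][a[0]:a[1],a[2]:a[3],::-1],None,fx=a[4],fy=a[4]))
E
```

```text
clock: 9.25
ee_pos: [0.5517, 0.0427, 0.0674]
ee_rot: [1.0, -0.004, 0.0, 0.0]
ft_force: [1.0, -1.1, -0.0]
width: -0.0002
[-21.92436746 -24.86267029  67.3566897 ]
```

View pics/scene7.png

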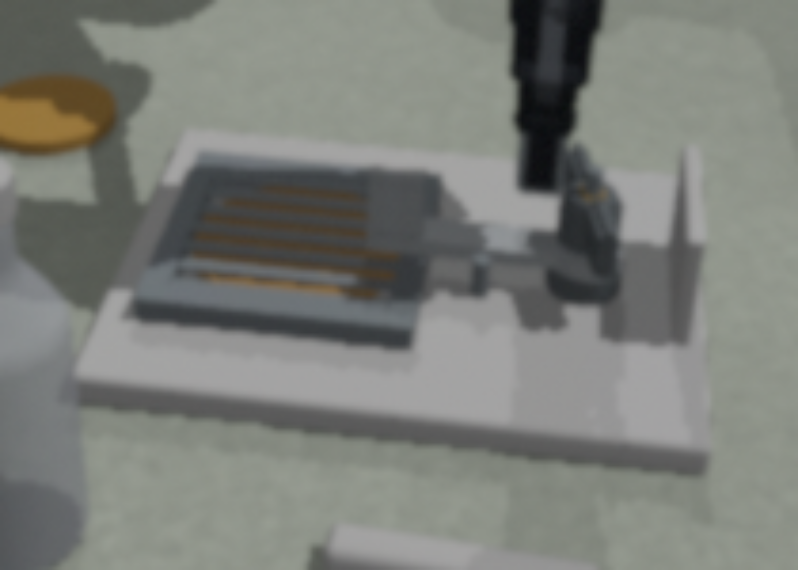

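View pics/side7.png

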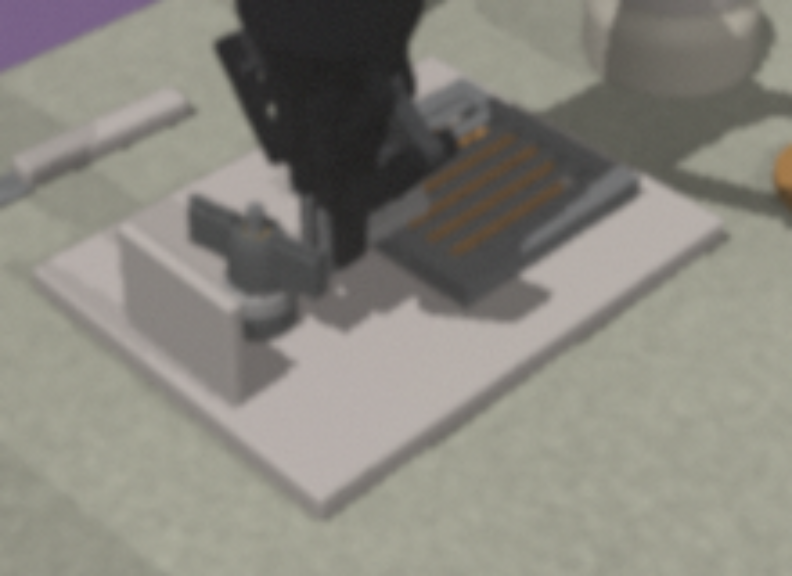

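```bash
python3 -m jog '[[[-4,-5,0,0,0,0,0],[-8,-10,0,0,0,0,0],[-10,-15,0,0,0,0,0],[-11,-21,0,0,0,0,0],[-11,-27,0,0,0,0,0],[-11,-33,0,0,0,0,0],[-9,-38,0,0,0,0,0],[-6,-43,0,0,0,0,0]]]'; python3 - <<'E'
from h import *
from workcell import *
import cv2
print((w2j(P,state()['ee_pos'])-[0,.085,0])*1000)
for n,a in(("scene",(180,330,190,400,3.8)),("side",(190,350,170,390,3.6))):
    p=get_image(n);cv2.imwrite(f"pics/{n}8.png",cv2.resize(p["pixels"][a[0]:a[1],a[2]:a[3],::-1],None,fx=a[4],fy=a[4]))
E
```

```text
clock: 10.15
ee_pos: [0.5462, 0.0861, 0.0672]
ee_rot: [1.0, -0.004, -0.0, -0.0]
ft_force: [-1.4, -1.4, 0.0]
width: 0.0001
[-27.6895325   18.52478846  67.2134178 ]
```

View pics/scene8.png

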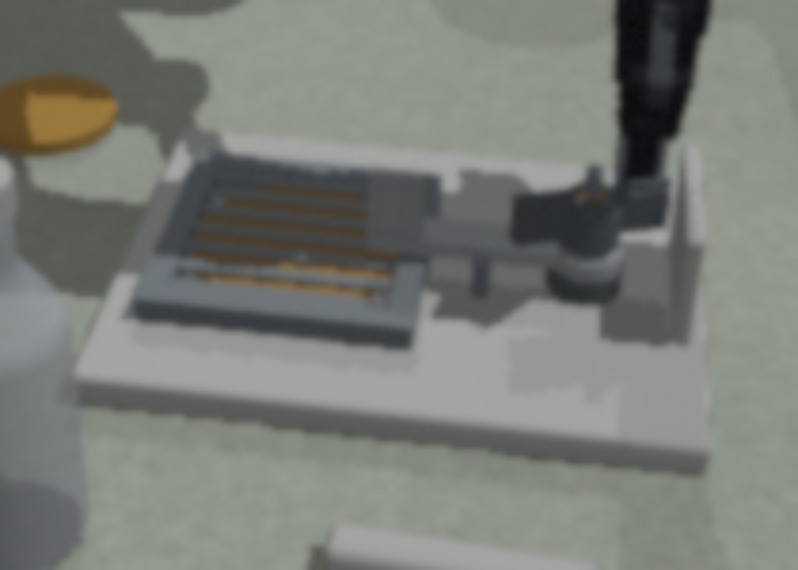

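View pics/side8.png

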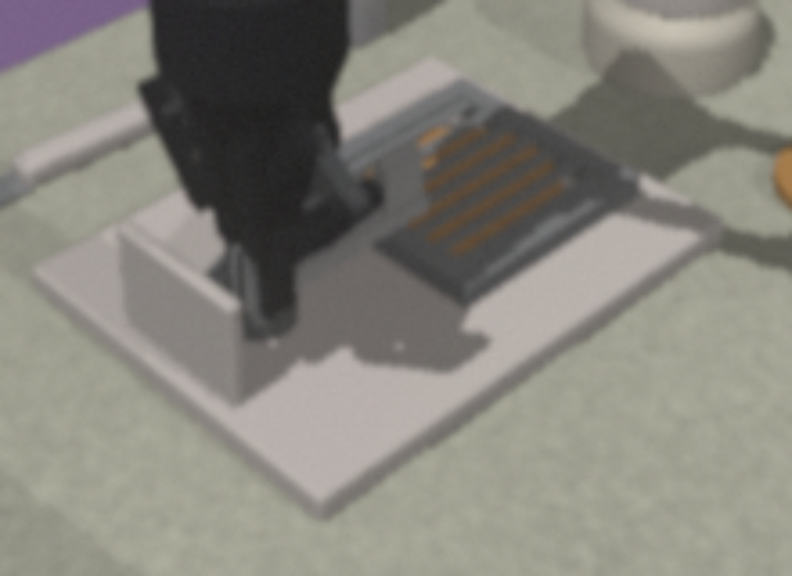

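```bash
python3 -m jog '[[[-6,2,0,0,0,0,0],[-6,2,-40,0,0,0,0],[-6,2,-46,0,0,0,0],[-6,2,-46,0,0,0,0],[30,20,-46,0,0,0,0],[60,30,-46,0,0,0,0],[60,30,-46,0,0,0,0],[60,30,-46,0,0,0,0]]]'; python3 - <<'E'
from h import *
from workcell import *
import cv2
print(need(jr(.032,-.0116,.066),P[2]))
for n,a in(("scene",(180,330,190,400,3.8)),("side",(190,350,170,390,3.6))):
    p=get_image(n);cv2.imwrite(f"pics/{n}9.png",cv2.resize(p["pixels"][a[0]:a[1],a[2]:a[3],::-1],None,fx=a[4],fy=a[4]))
E
```

```text
clock: 11.05
ee_pos: [0.6053, 0.0548, 0.1118]
ee_rot: [1.0, -0.005, -0.002, -0.0]
ft_force: [-1.3, -0.0, -0.0]
width: -0.0003
(array([ 0.6, -0.8, 45.8]), array([-0. ,  0.2, -0.1]))
```

View pics/scene9.png

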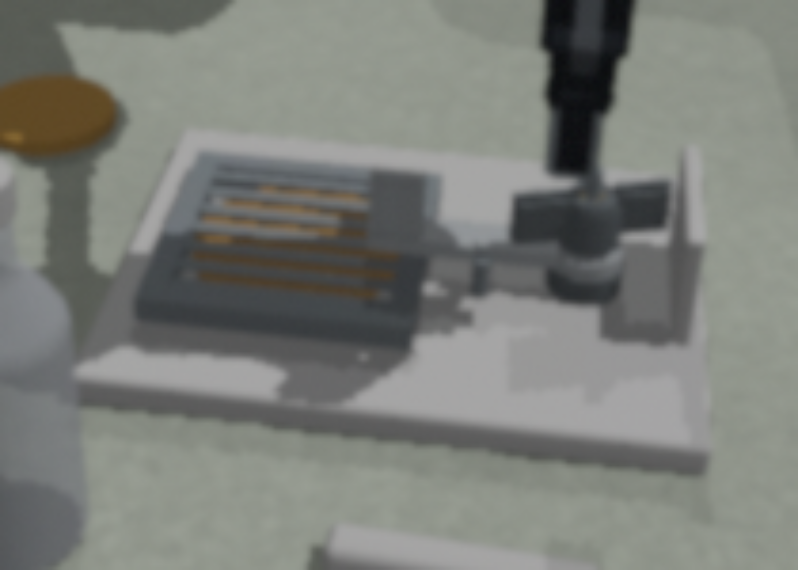

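View pics/side9.png

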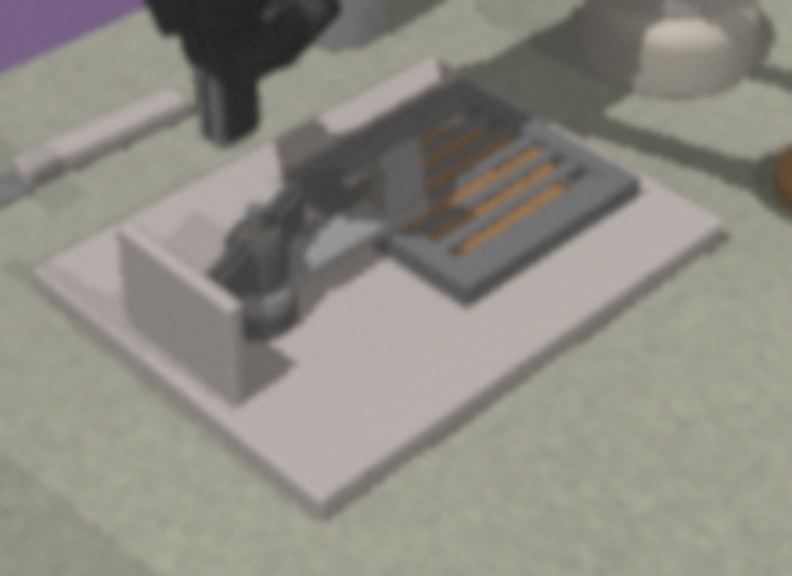

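```bash
python3 -m jog '[[[0,0,30,0,0,0,0],[0,0,47,0,0,0,0],[0,0,47,0,0,0,0],[0,0,47,0,0,0,0]]]'; python3 - <<'E'
from h import *
from workcell import *
s=state()['ee_pos'];print((w2j(P,s)-[0,.085,0])*1000)
from scipy.spatial.transform import Rotation as R
r=R.from_quat(state()['ee_rot'])
for a in range(-30,-216,-10):
    t=np.radians(a);q=jr(.034*np.cos(t),.034*np.sin(t),.066);print(a,np.round(r.inv().apply(q-s)*1000,0))
E
```

```text
clock: 11.55
ee_pos: [0.6054, 0.0555, 0.0664]
ee_rot: [1.0, -0.004, -0.001, -0.0]
ft_force: [0.5, -1.2, 0.4]
width: -0.0002
[ 31.68143244 -11.69319525  66.42067706]
-30 [-2.  5.  0.]
-40 [-6. 10.  0.]
-50 [-10.  14.   0.]
-60 [-15.  18.   0.]
-70 [-20.  20.   0.]
-80 [-26.  22.   0.]
-90 [-32.  22.   0.]
-100 [-38.  22.   0.]
-110 [-43.  20.   0.]
-120 [-49.  18.   0.]
-130 [-54.  14.   0.]
-140 [-58.  10.   0.]
-150 [-61.   5.   0.]
-160 [-64.  -0.   0.]
-170 [-65.  -6.   0.]
-180 [-66. -12.   0.]
-190 [-65. -18.   0.]
-200 [-64. -23.   0.]
-210 [-61. -29.   0.]
```

```bash
python3 -m jog '[[[-2,5,1,0,0,0,0],[-6,10,1,0,0,0,0],[-10,14,1,0,0,0,0],[-15,18,1,0,0,0,0],[-20,20,1,0,0,0,0],[-26,22,1,0,0,0,0],[-32,22,1,0,0,0,0],[-38,22,1,0,0,0,0]]]' && python3 -m jog '[[[-5,-2,0,0,0,0,0],[-11,-4,0,0,0,0,0],[-16,-8,0,0,0,0,0],[-20,-12,0,0,0,0,0],[-23,-17,0,0,0,0,0],[-26,-22,0,0,0,0,0],[-27,-28,0,0,0,0,0],[-28,-34,0,0,0,0,0]]]'; python3 - <<'E'
from h import *
from workcell import *
import cv2
print((w2j(P,state()['ee_pos'])-[0,.085,0])*1000)
for n,a in(("scene",(180,330,190,400,3.8)),("side",(190,350,170,390,3.6))):
    p=get_image(n);cv2.imwrite(f"pics/{n}10.png",cv2.resize(p["pixels"][a[0]:a[1],a[2]:a[3],::-1],None,fx=a[4],fy=a[4]))
E
```

```text
clock: 12.35
ee_pos: [0.5673, 0.0332, 0.0653]
ee_rot: [1.0, -0.004, -0.0, 0.0]
ft_force: [0.6, 0.6, -0.0]
width: 0.0001
clock: 13.15
ee_pos: [0.54, 0.0681, 0.0653]
ee_rot: [1.0, -0.004, -0.0, 0.0]
ft_force: [-0.9, -1.9, -0.5]
width: -0.0002
[-33.75728843   0.41365995  65.29063345]
```

View pics/scene10.png

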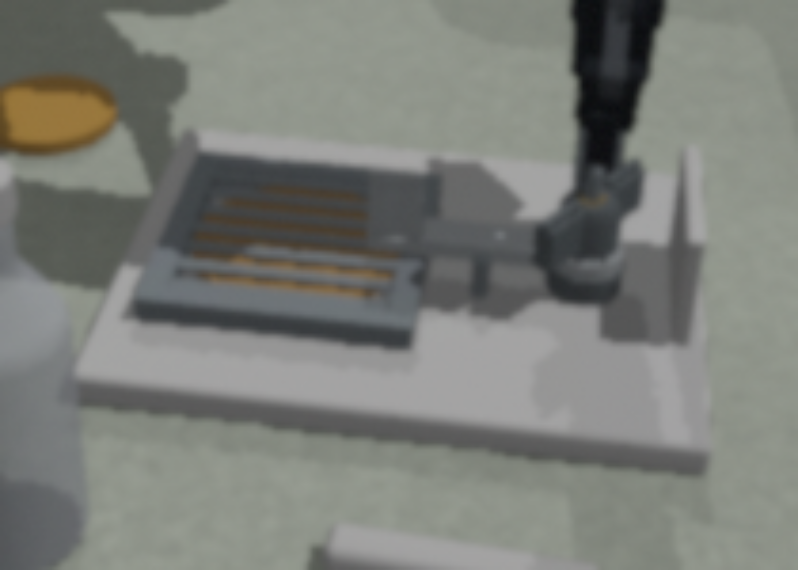

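```bash
python3 -m jog '[[[1,-6,0,0,0,0,0],[2,-11,0,0,0,0,0],[5,-17,0,0,0,0,0]]]'; python3 -m jog '[[[-6,2,0,0,0,0,0],[-6,2,-40,0,0,0,0],[-6,2,-46,0,0,0,0],[-6,2,-46,0,0,0,0],[30,20,-46,0,0,0,0],[60,29,-46,0,0,0,0],[60,29,-46,0,0,0,0],[60,29,-46,0,0,0,0]]]'; python3 - <<'E'
from h import *
from workcell import *
import cv2
print(need(jr(.032,-.0116,.064),P[2]))
for n,a in(("scene",(180,330,190,400,3.8)),("side",(190,350,170,390,3.6))):
    p=get_image(n);cv2.imwrite(f"pics/{n}11.png",cv2.resize(p["pixels"][a[0]:a[1],a[2]:a[3],::-1],None,fx=a[4],fy=a[4]))
E
```

```text
clock: 13.55
ee_pos: [0.5451, 0.0849, 0.0652]
ee_rot: [1.0, -0.004, -0.001, -0.0]
ft_force: [-0.7, -0.8, 0.0]
width: 0.0005
clock: 14.35
ee_pos: [0.6043, 0.0549, 0.1098]
ee_rot: [1.0, -0.005, -0.002, -0.0]
ft_force: [-1.0, -0.2, 0.1]
width: 0.0001
(array([ 1.6, -0.6, 45.8]), array([-0. ,  0.2, -0.1]))
```

View pics/scene11.png

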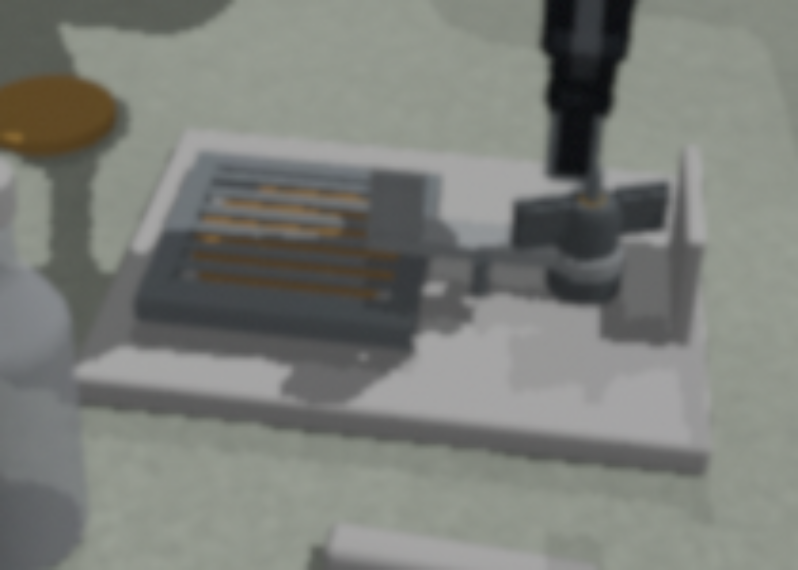

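View pics/side11.png

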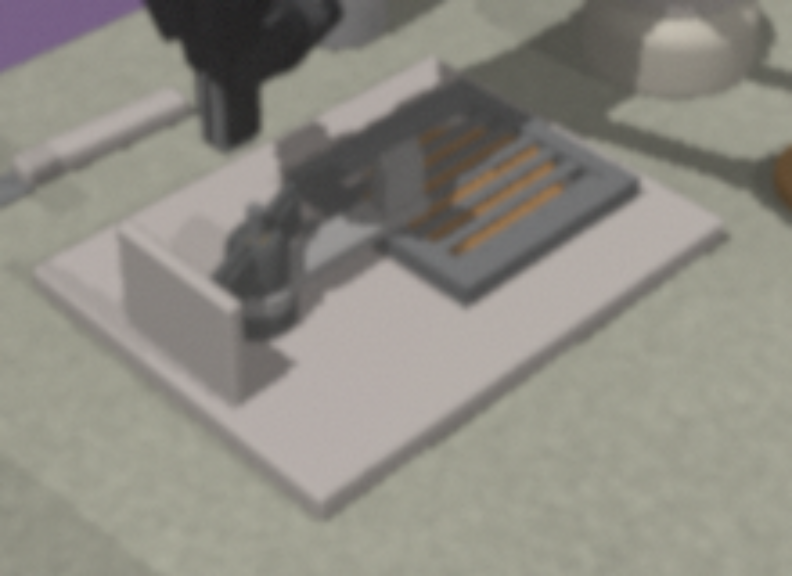

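```bash
python3 -m jog '[[[1,0,30,0,0,0,0],[1,0,46,0,0,0,0],[1,0,46,0,0,0,0],[1,0,46,0,0,0,0]]]'; python3 -m jog '[[[-2,5,0,0,0,0,0],[-6,10,0,0,0,0,0],[-10,14,0,0,0,0,0],[-15,18,0,0,0,0,0]]]';python3 -m jog '[[[-5,2,0,0,0,0,0],[-11,4,0,0,0,0,0]]]' ;python3 -m jog '[[[-6,0,0,0,0,0,0],[-12,0,0,0,0,0,0]]]'
```

```text
clock: 14.85
ee_pos: [0.6054, 0.0554, 0.0654]
ee_rot: [1.0, -0.004, -0.001, -0.0]
ft_force: [0.7, -0.6, -0.1]
width: 0.0003
clock: 15.25
ee_pos: [0.5914, 0.0368, 0.0661]
ee_rot: [1.0, -0.004, 0.001, -0.0]
ft_force: [1.2, 0.8, -0.0]
width: -0.0
clock: 15.45
ee_pos: [0.58, 0.0329, 0.0656]
ee_rot: [1.0, -0.004, 0.001, 0.0]
ft_force: [1.2, -0.2, -0.5]
width: 0.0
clock: 15.65
ee_pos: [0.5673, 0.0332, 0.0653]
ee_rot: [1.0, -0.004, -0.0, 0.0]
ft_force: [0.9, -0.6, 0.0]
width: -0.0003
```

```bash
python3 -m jog '[[[-5,-2,0,0,0,0,0],[-11,-4,0,0,0,0,0]]]'; python3 -m jog '[[[-5,-4,0,0,0,0,0],[-9,-8,0,0,0,0,0]]]'; python3 - <<'E'
from h import *
from workcell import *
import cv2
print((w2j(P,state()['ee_pos'])-[0,.085,0])*1000)
for n,a in(("scene",(180,330,190,400,3.8)),):
    p=get_image(n);cv2.imwrite(f"pics/{n}12.png",cv2.resize(p["pixels"][a[0]:a[1],a[2]:a[3],::-1],None,fx=a[4],fy=a[4]))
E
```

```text
clock: 15.85
ee_pos: [0.5566, 0.0375, 0.0653]
ee_rot: [1.0, -0.004, 0.0, 0.0]
ft_force: [1.7, -0.6, -0.6]
width: 0.0
clock: 16.05
ee_pos: [0.5474, 0.0459, 0.0653]
ee_rot: [1.0, -0.004, -0.0, 0.0]
ft_force: [1.3, -0.6, -0.1]
width: -0.0
[-26.20054392 -21.72161664  65.27062511]
```

View pics/scene12.png

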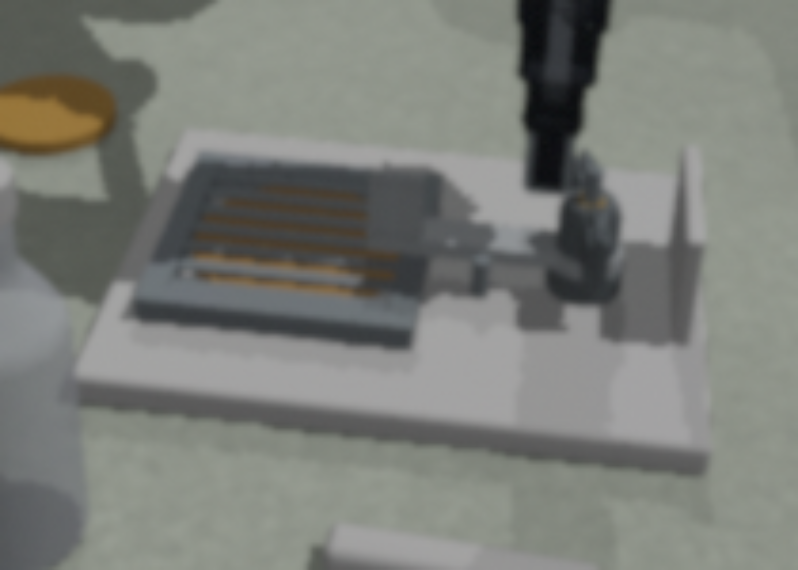

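```bash
python3 -m jog '[[[-3,-5,0,0,0,0,0],[-6,-10,0,0,0,0,0]]]'; python3 -m jog '[[[-1,-6,0,0,0,0,0],[-2,-12,0,0,0,0,0]]]'
```

```text
clock: 16.3
ee_pos: [0.545, 0.0516, 0.0657]
ee_rot: [1.0, -0.002, 0.003, 0.005]
ft_force: [8.8, -23.5, -5.8]
width: -0.0
clock: 16.5
ee_pos: [0.5449, 0.054, 0.066]
ee_rot: [1.0, 0.002, 0.004, 0.014]
ft_force: [8.1, -56.9, -4.8]
width: -0.0001
```

```bash
python3 -m jog '[[[2,12,0,0,0,0,0],[2,30,0,0,0,0,0],[2,34,0,0,0,0,0],[2,34,-60,0,0,0,0],[2,34,-60,0,0,0,0],[-100,34,-120,0,0,0,0],[-100,34,-120,0,0,0,0],[-100,34,-120,0,0,0,0]]]'; python3 - <<'E'
from workcell import *
import cv2
for n,a in(("scene",(180,330,190,400,3.8)),("side",(190,350,170,390,3.6))):
    p=get_image(n);cv2.imwrite(f"pics/{n}13.png",cv2.resize(p["pixels"][a[0]:a[1],a[2]:a[3],::-1],None,fx=a[4],fy=a[4]))
E
```

```text
clock: 17.3
ee_pos: [0.4363, 0.0357, 0.1867]
ee_rot: [1.0, -0.004, -0.001, -0.0]
ft_force: [0.6, 0.3, 0.8]
width: 0.0004
```

View pics/scene13.png

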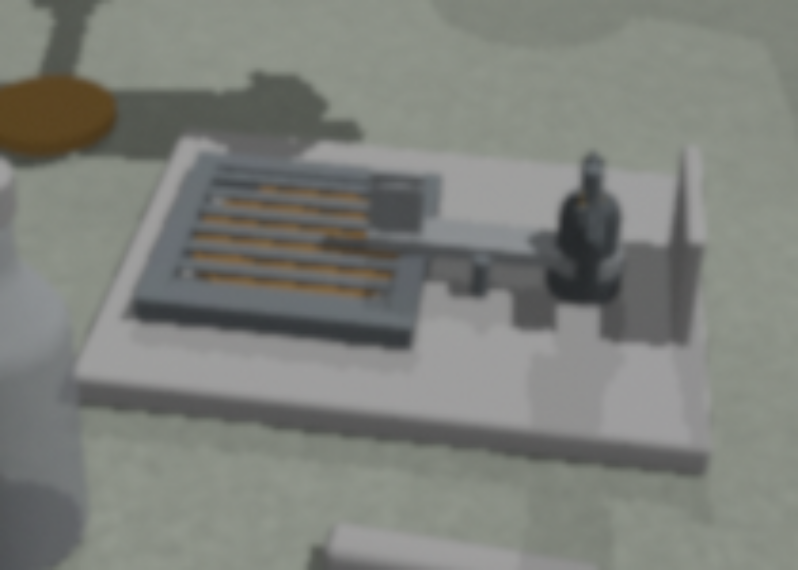

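View pics/side13.png

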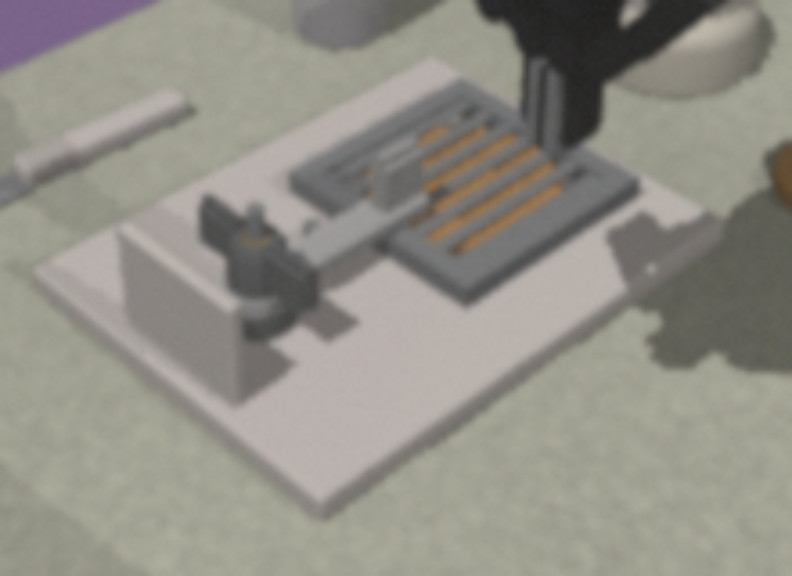

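```bash
python3 - <<'E'
from h import *
import cv2
for c,f,m in(("side","side13",lambda p:((p[0]-170)*3.6,(p[1]-190)*3.6)),("scene","scene13",lambda p:((p[0]-190)*3.8,(p[1]-180)*3.8))):
    im=cv2.imread(f"pics/{f}.png")
    for a,col in((0,(0,255,0)),(-15,(0,0,255)),(15,(255,0,0))):
        t=np.radians(a);C,S=np.cos(t),np.sin(t);z=.064-.004*a/360
        pts=[m(proj(c,jr(x*C-y*S,x*S+y*C,z))) for x,y in((.036,.005),(.036,-.005),(-.036,-.005),(-.036,.005))]
        cv2.polylines(im,[np.int32(pts)],True,col,1)
    x0,y0=(120,150) if c=="side" else(480,120)
    cv2.imwrite(f"pics/{c}14.png",cv2.resize(im[y0:y0+200,x0:x0+260],None,fx=3,fy=3))
E
```

```text
(no output)
```

View pics/side14.png

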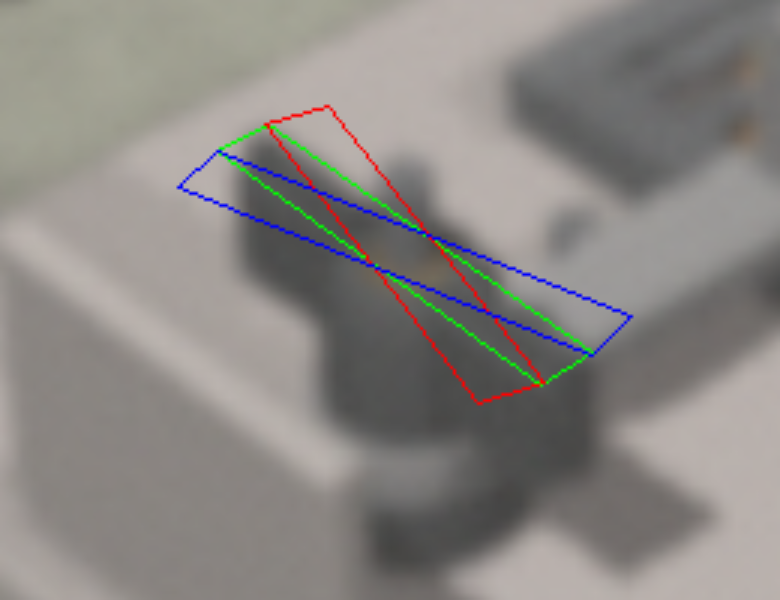

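View pics/scene14.png

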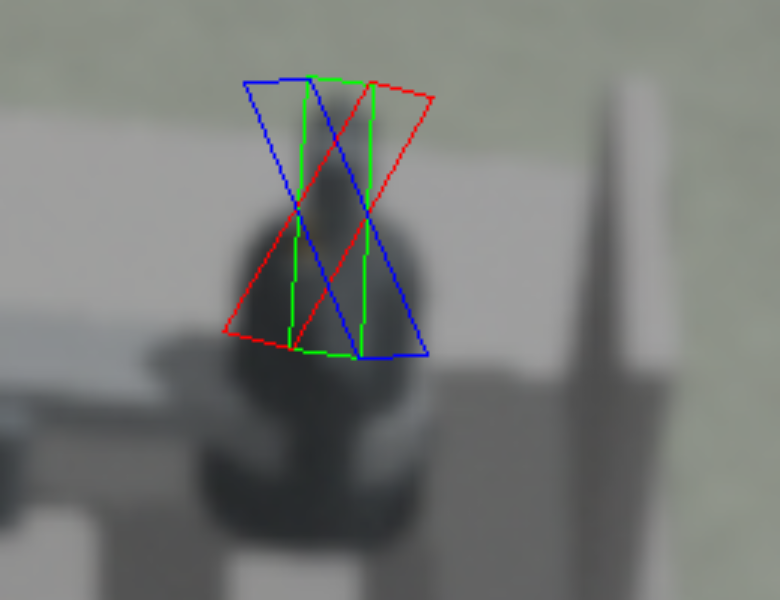

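```bash
python3 - <<'E'
from workcell import *
for n in("scene","side"):
    p=get_image(n)
    for t in("squeeze_bottle","icing_tub","cookie","palette_knife","tab_center","wing_nut"):
        print(n,t,[(round(m["confidence"],2),m["box"]) for m in masks_of(p,t)[:1]])
s=state();print(s['clock'],s['ft_force'],s['ee_pos'])
job_done()
E
```

```text
scene squeeze_bottle [(0.81, [168.8, 222.9, 210.1, 334.9])]
scene icing_tub [(0.68, [129.2, 207.1, 178.5, 269.2])]
scene cookie [(0.67, [183.0, 200.1, 219.2, 222.4])]
scene palette_knife []
scene tab_center [(0.58, [289.3, 223.4, 351.9, 253.7])]
scene wing_nut [(0.68, [338.0, 223.2, 354.1, 254.0])]
side squeeze_bottle [(0.6, [249.0, 120.8, 278.3, 204.4])]
side icing_tub [(0.73, [338.8, 166.6, 384.3, 214.5])]
side cookie [(0.94, [385.6, 229.1, 423.6, 254.4])]
side palette_knife [(0.97, [106.1, 214.5, 220.5, 275.1])]
side tab_center [(0.9, [238.8, 231.3, 287.2, 275.0])]
side wing_nut [(0.86, [226.3, 245.1, 259.5, 274.8])]
18.1 [-0.48374131  0.06702346 -0.11132499] [0.44011183 0.03440438 0.18516991]
the job is handed in; nothing more can be done
```

The swing clamp is closed against its stop pin and the wing nut is turned down to its hard stop; I handed the job in at about 18 s.

- **Clamp:** I pushed the tab with the shut fingertips until the force rose to 8 N, with the arm lying over the frame. The tab sat at the same place in the pictures after the nut was done.
- **Wing nut:** Three one-sided clockwise strokes turned it about 1.2 turns. On the last stroke it stopped, and the push peaked at about 57 N before I backed off. In both cameras the wings line up with the jig's x axis at the fully-down height. My overlay check is good to a few degrees.
- **Hand and surroundings:** At hand-in the hand was about 11 cm above the stud and 13 cm to its side, with wrist force near zero. The bottle, tub and cookie matched their starting boxes to within the networks' usual scatter of a few pixels; one side of the tub's box shifted by 8. The palette knife did too in the side camera, but the network missed it in the last scene picture, so it was not confirmed there.

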